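# Comb cut rods into a grooved nest and lower the pressure bar

### The job

Get the rod nest ready for filing the rod ends: lay every loose rod from the bench into the nest with the ones already lying there, then comb through the nest with the rake until each rod lies down in a groove of its own. Stand the rake back in its stand, and lower the pressure bar squarely over both guide columns, without letting it drop, until it rests level on the rods. Leave the other tools and things on the bench where they are.

Things in the scene. Friction and masses are not known exactly. Their poses are not given: they have to be found in the camera images.
- nest: rod nest, heavy steel fixture fixed to the bench: a bed with seven parallel square grooves 15 mm wide and 11 mm deep, walled all round. Origin: centre of its underside; grooves run along its x. Grooves centred on y = 0, +-26, +-52, +-78 mm, their floors 19 mm above the bench. Base plate 182 (x) x 286 mm (y). Walls 6 mm thick: end walls 58 mm high, inner faces at x = +-85 mm; side walls 44 mm high, inner faces at y = +-109 mm.
- nest_bed (a point): middle of the nest's bed at ridge-top height, 30 mm above the bench. Ridges are 11 mm wide; beyond the outermost grooves (y = +-85.5 mm) a flat land at this height, 23 mm wide, runs to each side wall. A rod down in a groove has its axis 25 mm above the bench and stands 1 mm above the ridges; a rod across the ridges has its axis at 36 mm or higher.
- column_left (a point): tip of the upright guide column at the nest's +y end, 115 mm above the bench: column 12 mm in diameter on the nest's line x = 0, y = +129 mm, its top 12 mm tapered to 4 mm
- column_right (a point): tip of the same kind of column at the nest's -y end (x = 0, y = -129 mm)
- bar: pressure bar, loose, 500 g, lying pad down: aluminium bar 290 mm (its y) x 56 (x) x 10 mm, under its middle a black rubber pad 190 x 44 x 16 mm, on top a black bridge grip. Origin: centre of the pad's underside; the aluminium lies 16 to 26 mm above it. Either way round fits. Seated, the pad rests on the rods, origin 30 to 32 mm above the bench.
- bar_grip (a point): centre of the bar's bridge grip, 61 mm above the pad's underside: a beam 84 mm long along the bar's y, 16 mm wide (x), 22 mm tall, on two 12 mm posts at y = +-32 mm; free space of 24 mm below it
- hole_left (a point): centre, at the lower face of the aluminium, of the 16 mm through hole at the bar's y = +129 mm (x = 0)
- hole_right (a point): the same for the 16 mm hole at the bar's y = -129 mm
- rake: rod rake, loose, 160 g, upright in its stand: a row of eight flat steel teeth (8 mm wide, 9 mm gaps, 10 mm thick in y, 31 mm long) along its x, 127 mm over all, under an aluminium head 128 x 14 x 16 mm with an upright wooden grip. Origin: middle of the tooth tips, z up. A rod cannot pass between the teeth.
- rake_grip (a point): point on the rake's wooden grip 115 mm above the tooth tips; the grip is 56 mm wide (rake x) and 18 mm thick (rake y) and runs from 46 to 140 mm above the tips
- stand: rake stand, a grey open trough fixed to the bench: 150 mm (its x) x 36 mm (y) x 40 mm tall outside, 138 x 24 mm inside, floor 6 mm thick. Origin: centre of its underside. The rake stands in it with its teeth on the floor, rake x along the trough.
- pile1: aluminium rod, 12 mm in diameter, 140 mm long, 45 g; origin at mid-length on its axis, x along the rod. Starts lying askew across the ridges inside the nest.
- pile2: aluminium rod, 12 mm in diameter, 140 mm long, 45 g; origin at mid-length on its axis, x along the rod. Starts lying askew across the ridges inside the nest.
- pile3: aluminium rod, 12 mm in diameter, 140 mm long, 45 g; origin at mid-length on its axis, x along the rod. Starts lying askew across the ridges inside the nest.
- rod1: aluminium rod, 12 mm in diameter, 140 mm long, 45 g; origin at mid-length on its axis, x along the rod. May be absent; starts lying on the bench beside the nest.
- rod2: aluminium rod, 12 mm in diameter, 140 mm long, 45 g; origin at mid-length on its axis, x along the rod. May be absent; starts lying on the bench beside the nest.
- rod3: aluminium rod, 12 mm in diameter, 140 mm long, 45 g; origin at mid-length on its axis, x along the rod. May be absent; starts lying on the bench beside the nest.
- rod4: aluminium rod, 12 mm in diameter, 140 mm long, 45 g; origin at mid-length on its axis, x along the rod. May be absent; starts lying on the bench beside the nest.
- pliers: bystander: combination pliers with red handles, 180 mm long, lying flat. Not part of the job.
- water: bystander: glass water bottle, 72 mm across, 240 mm tall, standing. Not part of the job.
- file: bystander: flat file, 280 mm long, with an orange handle, lying flat, 22 mm high. Not part of the job.
- blank: bystander: shallow round brass dish blank, 72 mm across, 9 mm high. Not part of the job.
- torch: bystander: weighted stand, 96 mm round foot with a thin upright, 147 mm tall in all. Not part of the job.
- bracket: bystander: bent steel sheet bracket, 60 x 80 mm, 57 mm tall. Not part of the job.
Things that resemble listed ones, but are neither listed nor needed, are in the scene too. Leave any purple or red look-alike of the stand alone.

How it is judged:
On the way, in this order (a step that is already met when the one before it is completed fails the run):
1. every rod from the bench lies in the nest, let go (x of rod1 in the frame of nest between -0.055 and 0.055 m and y of rod1 in the frame of nest between -0.105 and 0.105 m and z of rod1 in the frame of nest between 0.018 and 0.075 m and contact force between the fingers and rod1 below 0.2 N and x of rod2 in the frame of nest between -0.055 and 0.055 m and y of rod2 in the frame of nest between -0.105 and 0.105 m and z of rod2 in the frame of nest between 0.018 and 0.075 m and contact force between the fingers and rod2 below 0.2 N and x of rod3 in the frame of nest between -0.055 and 0.055 m and y of rod3 in the frame of nest between -0.105 and 0.105 m and z of rod3 in the frame of nest between 0.018 and 0.075 m and contact force between the fingers and rod3 below 0.2 N and x of rod4 in the frame of nest between -0.055 and 0.055 m and y of rod4 in the frame of nest between -0.105 and 0.105 m and z of rod4 in the frame of nest between 0.018 and 0.075 m and contact force between the fingers and rod4 below 0.2 N), for 0.2 s.
2. the rake's teeth are lowered in among the rods in the nest (x of rake in the frame of nest between -0.04 and 0.04 m and y of rake in the frame of nest between -0.108 and 0.108 m and z of rake in the frame of nest below 0.042 m), for 0.1 s.
3. every rod lies down in a groove of its own (x of pile1 in the frame of nest between -0.03 and 0.03 m and y of pile1 in the frame of nest between -0.09 and 0.09 m and z of pile1 in the frame of nest between 0.02 and 0.0285 m and angle between the x axis of each of pile1, pile2, pile3, rod1, rod2, rod3, rod4 and the x axis of nest, either way round below 0.06 rad and x of pile2 in the frame of nest between -0.03 and 0.03 m and y of pile2 in the frame of nest between -0.09 and 0.09 m and z of pile2 in the frame of nest between 0.02 and 0.0285 m and x of pile3 in the frame of nest between -0.03 and 0.03 m and y of pile3 in the frame of nest between -0.09 and 0.09 m and z of pile3 in the frame of nest between 0.02 and 0.0285 m and x of rod1 in the frame of nest between -0.03 and 0.03 m and y of rod1 in the frame of nest between -0.09 and 0.09 m and z of rod1 in the frame of nest between 0.02 and 0.0285 m and x of rod2 in the frame of nest between -0.03 and 0.03 m and y of rod2 in the frame of nest between -0.09 and 0.09 m and z of rod2 in the frame of nest between 0.02 and 0.0285 m and x of rod3 in the frame of nest between -0.03 and 0.03 m and y of rod3 in the frame of nest between -0.09 and 0.09 m and z of rod3 in the frame of nest between 0.02 and 0.0285 m and x of rod4 in the frame of nest between -0.03 and 0.03 m and y of rod4 in the frame of nest between -0.09 and 0.09 m and z of rod4 in the frame of nest between 0.02 and 0.0285 m), for 0.2 s.
At the end, for the whole second after the job is handed in: Each rod lies in a groove (axis under 28.5 mm high, parallel within 0.06 rad, mid-length within 30 mm of the nest's middle); the bar is on both columns (within 6 mm), pad 25 to 36 mm up, level within 0.05 rad, at rest; the rake stands in its stand (within 12 mm and 0.17 rad of upright) (all of step 3 and x of rake in the frame of stand between -0.012 and 0.012 m and y of rake in the frame of stand between -0.012 and 0.012 m and z of rake in the frame of stand between 0.002 and 0.012 m and angle between rake's own z axis and vertical below 0.17 rad and ((horizontal distance between hole_left and column_left below 0.006 m and horizontal distance between hole_right and column_right below 0.006 m) or (horizontal distance between hole_left and column_right below 0.006 m and horizontal distance between hole_right and column_left below 0.006 m)) and z of bar in the frame of nest between 0.025 and 0.036 m and angle between bar's own z axis and vertical below 0.05 rad and linear speed of each of bar, rake below 0.02 m/s); the robot touches nothing.
It fails at once if one of the other things on the bench is pushed more than 40 mm away (distance of any of pliers, water, file, blank, torch, bracket from where it was at the start of the episode above 0.04 m).
It fails at once if the pressure bar is let go on the columns while still more than 25 mm above its seat (((horizontal distance between hole_left and column_left below 0.006 m and horizontal distance between hole_right and column_right below 0.006 m) or (horizontal distance between hole_left and column_right below 0.006 m and horizontal distance between hole_right and column_left below 0.006 m)) and contact force between the fingers and bar below 0.2 N and z of bar in the frame of nest between 0.057 and 0.1 m).
Of rod1, rod2, rod3, rod4 only 2 to 3 are there at a start; the rules pass over those that are not, and their reading is None.
At some moment in a run one of rod1, rod2, rod3, rod4, bar may be knocked a few centimetres aside while the robot is not near it.
It also fails if it takes over 210 s, if anything falls off the work surface, if the arm or the gripper's body presses on something with over 40 N, if the wrist force passes 120 N, or if a joint passes its speed limit or range.

### The arm

A 6-joint arm with a two-finger parallel gripper is mounted at the origin on the work surface. World frame = base frame: x ahead of the robot, y to its left, z up, the work surface at z = 0. Lengths are in m, angles in rad, forces in N, time in s.
With the tool pointing down it reaches from about 0.275 to 0.75 m from the base axis. Payload 10.2 kg.
Tool frame: the origin (TCP) lies on the front face of the gripper's body, between the roots of the fingers; the fingertips stand 73 mm ahead of it and the grasp point (between the pads) lies 54 mm ahead of it; z points along the fingers, y is the direction in which the jaws open and shut (so a half turn about z gives the same grasp; the last joint's range is limited). The gripper opens to 85 mm and grips with 20 to 120 N. Pads are 22 mm wide; open, the fingers measure 114 mm over their backs; the gripper's body (76 mm by 85 mm) begins 54 mm behind the grasp point. The pads swing forward as they close: fully open they stand 13 mm farther back than shut.
Start: joints at [-1.415, 0.313, 1.498, -0, 1.331, -0.223], TCP at [0.194, -0.488, 0.304] pointing down, gripper open.
Joint ranges: [-2.94, 2.94], [-0.97, 2.17], [0.19, 2.56], [-1.23, 4.37], [0.02, 3.11], [-2.88, 2.88]. Speed limits (rad/s): [2.39, 2.39, 3.01, 3.14, 3.14, 3.14].

### API

Orientations are given as a unit quaternion [x, y, z, w].
In Python, from cell import robot, eyes gives the robot as it stands. Calls block until the motion is done:
- robot.movep(position, orientation): joint-space move of the TCP to a pose.
- robot.line_to(position, vel=0.15, rotation=None, max_force=None): straight line of the TCP; rotation=None keeps the orientation; vel is the mean speed in m/s. With max_force (N) it stops when the force on the tool has changed by that much, and returns True; else False.
- robot.set_joints(angles): joint-space move.
- robot.grip(opening, f_grip=None): opening from 0.0 (shut) to 1.0 (fully open); f_grip is the grip in N (None keeps the last); returns when the fingers have stopped.
- robot.sleep(seconds).
- robot.solve_ik(position, orientation): joint angles nearest the present ones, or None.
- eyes.snapshot(name): name is "side" or "top" or "wrist"; returns a dict with "pixels" (400x640x3 uint8, red, green, blue), "fx", "fy", "cx", "cy" (pixels), "origin" and "orientation" of the camera in the world. Camera axes: x right, y down, z forward; pixel columns grow to the right and rows downward; lengths in m; the calibration is good to about 2 mm. A picture is of the moment at which its call begins. There is no depth.
A pose or a line that the arm cannot do raises robot.Unreachable and nothing moves.
- robot.hand_in(): hands the job in, once; it reports no verdict.
Readings, each from a call of its own:
- robot.current_t(): time.
- robot.current_qpos(): joint angles.
- robot.current_joint_vel(): joint speeds.
- robot.current_effort(): joint torques, N m.
- robot.current_eef_pos(): TCP position.
- robot.current_eef_rot(): TCP orientation.
- robot.current_force(): force on the tool from outside, world axes, zero at the start.
- robot.current_moment(): the same for the moment, N m.
- robot.current_grip_width(): opening from 0.0 (shut) to 1.0 (fully open).
Only numpy, scipy, OpenCV 4.12 (cv2) and the standard library are available. Lean on these libraries where they do the work, as an engineer would, in place of code of your own. Each camera call takes 0.05 s, during which the arm holds its last target.

## Working session

There is one attempt and no reset: what is moved stays moved. The work goes in short steps, each a Python script; the robot and the scene stay as the last script left them, time stands still between calls to the robot, and variables do not carry over. Pictures are saved under pics/ and viewed, and the job is handed in when it is done.

```bash
ls; mkdir -p pics; python3 - <<'E'
from cell import robot, eyes
import cv2
for n in ("side","top","wrist"):
    s=eyes.snapshot(n)
    cv2.imwrite(f"pics/a_{n}.png",s["pixels"][:,:,::-1])
    print(n,s["fx"],s["fy"],s["cx"],s["cy"],s["origin"],s["orientation"])
print(robot.current_t(),robot.current_eef_rot(),robot.current_force())
E
```

```text
pics
side 450.8042749584223 450.8042749584223 320.94187251530917 198.46611156063415 [-0.1949242   1.27573583  1.16823337] [-0.22953104  0.85079188 -0.4595095   0.1109942 ]
top 514.6160085469006 514.6160085469006 310.56279048129284 198.8130129343015 [ 0.2909916  -0.12584092  1.79722977] [-0.70082737  0.7087439  -0.05421017  0.05986936]
wrist 331.098474710855 331.098474710855 318.67317036768515 197.2312492863373 [ 0.25895868 -0.4630627   0.37401621] [ 0.81952173 -0.55614314 -0.07812313  0.11395488]
0.15 [ 9.82119003e-01  1.88260568e-01  1.48253913e-06 -4.72475198e-04] [ 0.03891975  0.74265766 -0.58324401]
```

View pics/a_top.png

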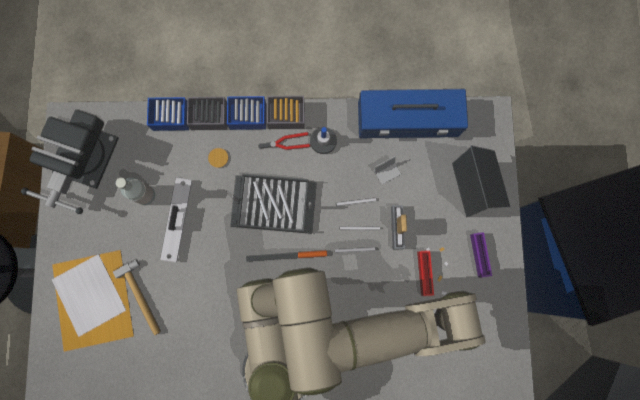

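View pics/a_side.png

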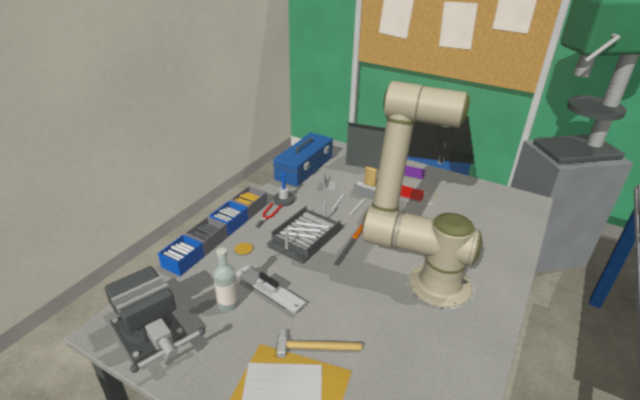

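View pics/a_wrist.png

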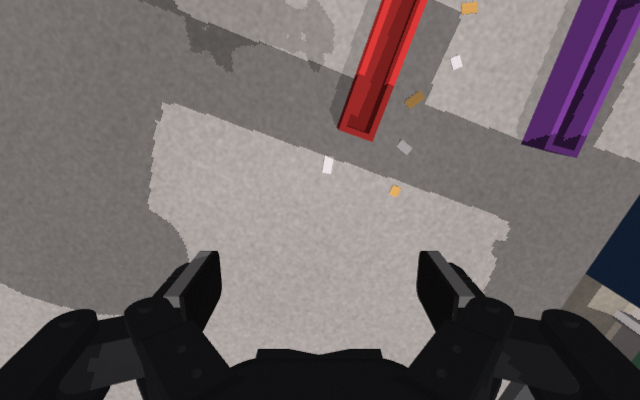

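```bash
cat > h.py <<'E'
from cell import robot, eyes
import numpy as np, cv2
from scipy.spatial.transform import Rotation as R
def snap(n,name=None):
    s=eyes.snapshot(n)
    if name: cv2.imwrite(f"pics/{name}.png",s["pixels"][:,:,::-1])
    return s
def ray(s,u,v):
    d=R.from_quat(s["orientation"]).apply(np.array([(u-s["cx"])/s["fx"],(v-s["cy"])/s["fy"],1.]))
    return np.array(s["origin"]),d
def on(s,u,v,z):
    o,d=ray(s,u,v); return o+d*(z-o[2])/d[2]
def proj(s,p):
    c=R.from_quat(s["orientation"]).inv().apply(np.array(p,float)-s["origin"])
    c=np.atleast_2d(c); return np.c_[c[:,0]/c[:,2]*s["fx"]+s["cx"],c[:,1]/c[:,2]*s["fy"]+s["cy"]]
def down(yaw):  # tool pointing down, jaw (tool y) direction at angle yaw in world xy
    y=np.array([np.cos(yaw),np.sin(yaw),0]);z=np.array([0,0,-1.]);x=np.cross(y,z)
    return R.from_matrix(np.c_[x,y,z]).as_quat()
def yaw_of():
    y=R.from_quat(robot.current_eef_rot()).as_matrix()[:,1]; return np.arctan2(y[1],y[0])
def crop(s,name,u0,u1,v0,v1,k):
    cv2.imwrite(f"pics/{name}.png",cv2.resize(s["pixels"][v0:v1,u0:u1,::-1],None,fx=k,fy=k,interpolation=cv2.INTER_CUBIC))
E
python3 - <<'E'
from h import *
s=snap("top")
crop(s,"b_top",220,420,120,270,4)
crop(s,"b_top2",100,300,120,270,4)
print(on(s,276,204,.03),on(s,175,220,.02),on(s,400,227,.04))
w=snap("wrist")
print("cam fwd",R.from_quat(w["orientation"]).as_matrix()[:,2], "tool",R.from_quat(robot.current_eef_rot()).as_matrix())
print(yaw_of())
E
```

```text
[0.56217553 0.00714937 0.03      ] [0.51149808 0.35997655 0.02      ] [ 0.47593687 -0.41843076  0.04      ]
cam fwd [-0.2547403  -0.10025084 -0.96179891] tool [[ 9.29122799e-01  3.69771295e-01 -1.20142765e-04]
 [ 3.69771294e-01 -9.29122591e-01  6.32781049e-04]
 [ 1.22356911e-04 -6.32356645e-04 -9.99999793e-01]]
-1.1920333904977025
```

View pics/b_top.png

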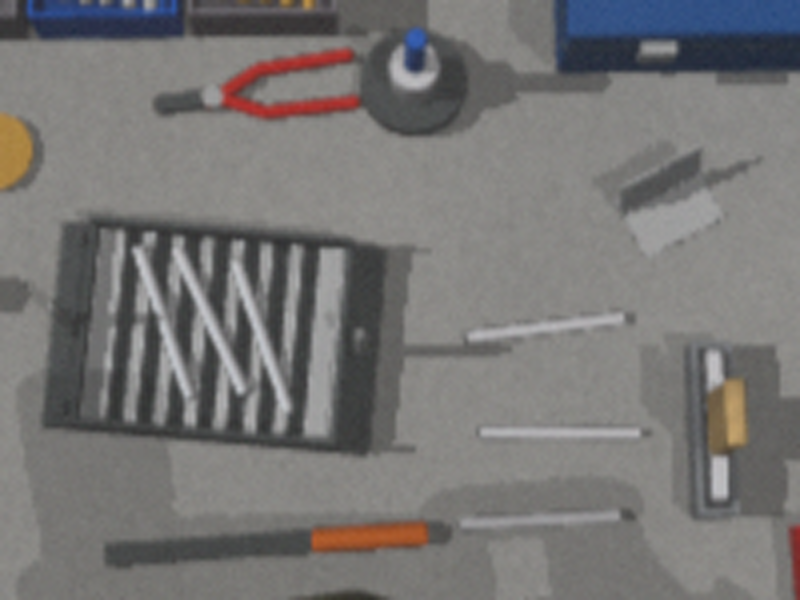

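View pics/b_top2.png

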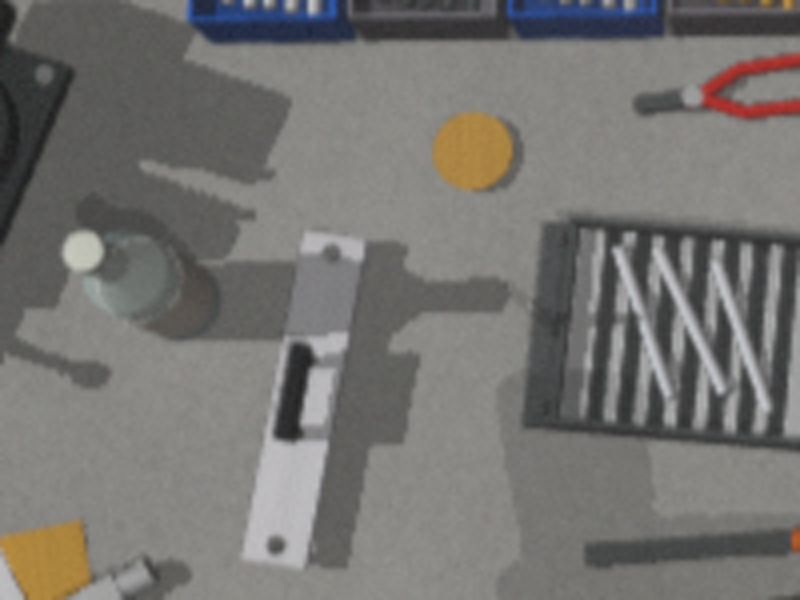

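```bash
python3 - <<'E'
from h import *
q=down(-np.pi/2)
for i,p in enumerate([(.5,-.3,.3),(.52,0.0,.3),(.50,.33,.3)]):
    print(robot.solve_ik(p,q)); robot.movep(p,q); s=snap("wrist",f"c{i}"); print(robot.current_t(), s["origin"],robot.current_force())
E
```

```text
[-7.41219025e-01  4.44742167e-01  1.31980302e+00 -4.44089210e-16
  1.37704746e+00  8.29577302e-01]
1.65 [ 0.56929587 -0.30184126  0.37057654] [ 0.44182493 -0.79388553 -0.04427545]
[-2.25561677e-01  3.04872284e-01  1.51893399e+00 -4.44089210e-16
  1.31778638e+00  1.34523465e+00]
2.85 [ 0.5899797 -0.0022499  0.370593 ] [ 0.65061425 -0.20502524  0.71004757]
[ 3.88002356e-01  4.81016165e-01  1.26499751e+00 -4.44089210e-16
  1.39557897e+00  1.95879868e+00]
4.15 [0.5703841  0.32768316 0.37060275] [ 0.19131114  0.27657541 -0.4373375 ]
```

View pics/c0.png

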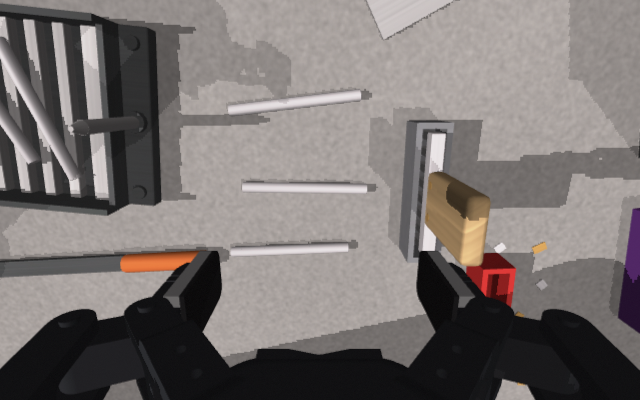

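View pics/c1.png

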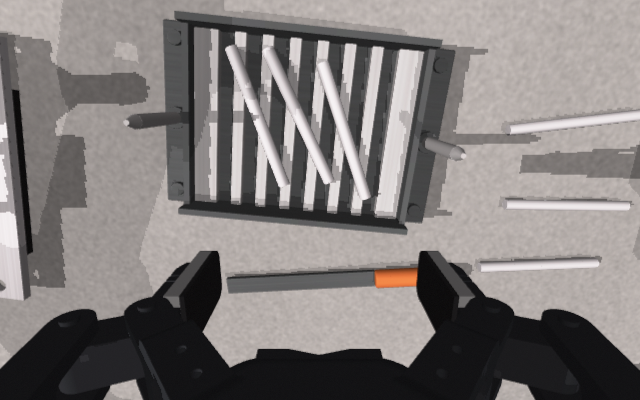

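View pics/c2.png

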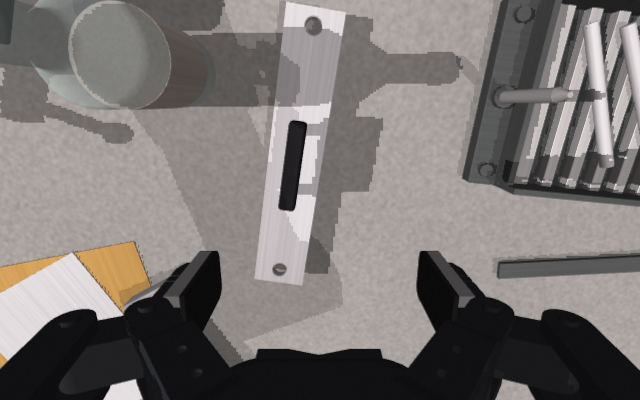

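```bash
python3 - <<'E'
from h import *
import pickle
# rebuild camera dicts for the saved shots
q=down(-np.pi/2)
T=snap("wrist"); 
def cam(o): d=dict(T); d["origin"]=np.array(o); return d
c0=cam([0.56929587,-0.30184126,0.37057654]);c1=cam([0.5899797,-0.0022499,0.370593]);c2=cam([0.5703841,0.32768316,0.37060275])
L=on(c1,130,122,.115);Rr=on(c1,462,155,.115)
print("col",L,Rr,np.linalg.norm(L-Rr),(L+Rr)/2); d=L-Rr; ny=np.arctan2(d[1],d[0])-np.pi/2; print("nest yaw",ny)
# base plate corners z? end-wall tops z .058
for n,(u,v) in dict(tl=(176,12),tr=(441,41),br=(405,233),bl=(180,211)).items(): print(n,on(c1,u,v,.058))
for n,a,b in [("P1",(233,48),(285,186)),("P2",(268,50),(329,182)),("P3",(322,62),(367,197))]:
    A,B=on(c1,*a,.036),on(c1,*b,.036); m=(L+Rr)/2; rt=R.from_euler('z',-ny)
    print(n,rt.apply(A-m)[:2],rt.apply(B-m)[:2],np.linalg.norm(A-B))
for n,a,b in [("A",(229,109),(370,95)),("B",(242,187),(374,188)),("C",(231,251),(356,245))]:
    A,B=on(c0,*a,.006),on(c0,*b,.006); print(n,A,B,(A+B)/2,np.linalg.norm(A-B),np.arctan2(*(A-B)[1::-1]))
H1,H2=on(c2,313,26,.026),on(c2,280,270,.026); print("bar",H1,H2,np.linalg.norm(H1-H2),(H1+H2)/2)
G1,G2=on(c2,300,122,.072),on(c2,287,210,.072); print("grip",(G1+G2)/2)
E
```

```text
col [0.57650106 0.1401022  0.115     ] [ 0.55092476 -0.11308733  0.115     ] 0.25447806426361363 [0.56371291 0.01350743 0.115     ]
nest yaw -0.10067490564711434
tl [0.66433269 0.11846456 0.058     ]
tr [ 0.6412571  -0.10814543  0.058     ]
br [ 0.46307569 -0.08928723  0.058     ]
bl [0.4870545  0.13585778 0.058     ]
P1 [0.06884606 0.07126959] [-0.05847218  0.01376787] 0.13970105534726363
P2 [0.07032353 0.03873449] [-0.04973096 -0.03134702] 0.13901257622641539
P3 [ 0.06488946 -0.01243716] [-0.06189488 -0.07279619] 0.14041895173063357
A [ 0.56331787 -0.20630415  0.006     ] [ 0.577189   -0.35578163  0.006     ] [ 0.57025343 -0.28104289  0.006     ] 0.15011970616088144 1.6633287924958178
B [ 0.47774174 -0.21450207  0.006     ] [ 0.47621226 -0.36436342  0.006     ] [ 0.476977   -0.28943274  0.006     ] 0.14986915773065002 1.5605906785004229
C [ 0.39859435 -0.19607754  0.006     ] [ 0.40605346 -0.34591442  0.006     ] [ 0.40232391 -0.27099598  0.006     ] 0.15002243238303414 1.6205368025900961
bar [0.64018572 0.3329492  0.026     ] [0.38499299 0.3728725  0.026     ] 0.2582967346547988 [0.51258936 0.35291085 0.026     ]
grip [0.51354664 0.35113637 0.072     ]
```

```bash
cat >> h.py <<'E'
NC=np.array([.5638,.0138]); NY=-.1008
NX=np.array([np.cos(NY),np.sin(NY)]); NYV=np.array([-np.sin(NY),np.cos(NY)])
def nest(x,y,z): return np.r_[NC+x*NX+y*NYV,z]
def tonest(p): d=np.array(p)[:2]-NC; return np.array([d@NX,d@NYV])
PSI=-np.pi/2+NY
ZG=.0755
def pick(left,dirr,e=.05):
    left=np.array(left);d=np.array(dirr)/np.linalg.norm(dirr)
    mid=left+.07*d; psi=np.arctan2(d[0],-d[1]); g=mid+e*d; q=down(psi)
    robot.grip(.5,60)
    robot.movep(np.r_[g,.16],q); robot.line_to(np.r_[g,ZG],.08,max_force=15)
    robot.grip(0.,60); print("grip",robot.current_grip_width(),robot.current_eef_pos(),robot.current_force())
    robot.line_to(np.r_[g,.22],.15)
E
python3 - <<'E'
from h import *
pick([.4777,-.2145],[-.0102,-.9999])
robot.movep(nest(-.05,-.085,.22),down(PSI))
print(robot.current_t(),robot.current_grip_width()); snap("wrist","d0"); snap("side","d0s")
E
```

```text
grip 0.11070257632919726 [ 0.47663947 -0.33464664  0.07599751] [-1.0088474   1.1682543   4.45470341]
11.6583 0.10266349561583653
```

View pics/d0.png

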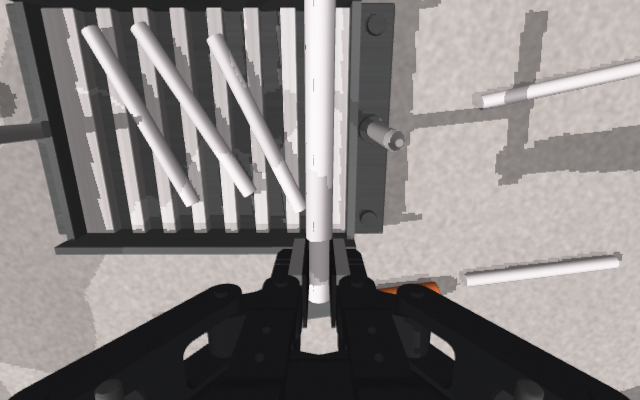

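The rod is held in line with the grooves (near u≈320), and rods A and C are still on the bench at right. Next I lower it and slide it to the −52 groove.

```bash
python3 - <<'E'
from h import *
z=lambda a: ZG+a-.006
print(robot.line_to(nest(-.05,-.085,z(.0375)),.08,max_force=15),robot.current_force())
print(robot.line_to(nest(-.05,-.052,z(.0375)),.03,max_force=20),robot.current_force())
print(robot.line_to(nest(-.05,-.052,z(.0348)),.03,max_force=12),robot.current_force(),robot.current_eef_pos())
robot.grip(.3); robot.sleep(.3)
robot.line_to(nest(-.05,-.052,.25),.15)
robot.movep(nest(-.06,0,.27),down(PSI))
s=snap("wrist","e0");print(robot.current_t(),list(s["origin"]))
E
```

```text
False [ 0.11028801 -1.28506506  2.03805888]
False [-1.15535645 -2.20387598  7.17501411]
False [-8.74078792 -5.04873857 28.23431678] [ 0.50970432 -0.03330338  0.10684725]
16.95 [np.float64(0.5734100002647653), np.float64(0.012646024150060952), np.float64(0.34023014749333735)]
```

View pics/e0.png

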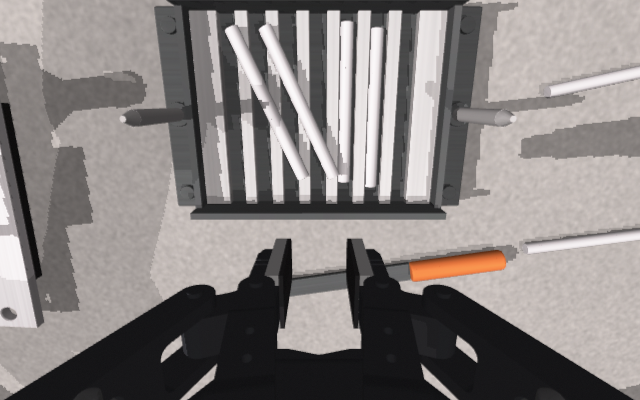

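P3 now lies parallel around u≈347 (−26 groove), and rod B is at u≈375 (−52 groove). The force reading says the fingertips reach about 3 mm lower than I assumed, so I'm raising the grasp height. Next is rod C, into −78.

```bash
sed -i 's/^ZG=.*/ZG=.079/' h.py; python3 - <<'E'
from h import *
s=snap("wrist")
pick([.3986,-.1961],[.0497,-.9988])
robot.movep(nest(-.05,-.078,.22),down(PSI))
snap("wrist","f0")
z=lambda a: ZG+a-.006
print(robot.line_to(nest(-.05,-.078,z(.0400)),.08,max_force=15),robot.current_force())
print(robot.line_to(nest(-.05,-.078,z(.0350)),.02,max_force=8),robot.current_force(),robot.current_eef_pos())
robot.grip(.27); robot.sleep(.3)
robot.line_to(nest(-.05,-.078,.25),.15)
robot.movep((.45,-.2,.3),down(PSI))
s=snap("wrist","f1");print(robot.current_t(),list(s["origin"]))
E
```

```text
grip 0.09206105471164998 [ 0.40471902 -0.31611206  0.07964995] [-1.35928879  0.4855223   5.43013783]
False [ 0.00755544  0.42235293 -0.96926645]
False [-0.04160185 -0.5153077   0.22716929] [ 0.50619267 -0.05877167  0.10791123]
28.4 [np.float64(0.5195143500162127), np.float64(-0.2077388320242923), np.float64(0.3698250175617055)]
```

View pics/f0.png

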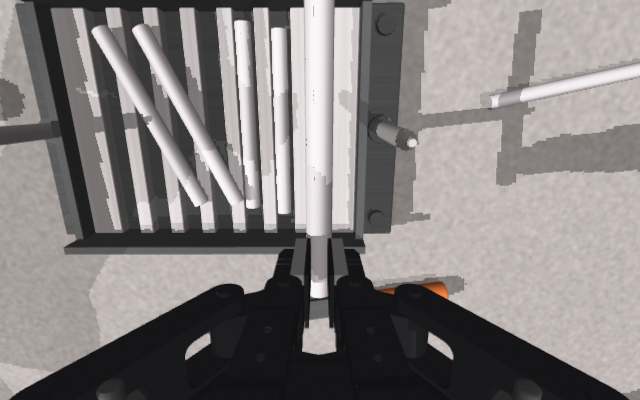

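View pics/f1.png

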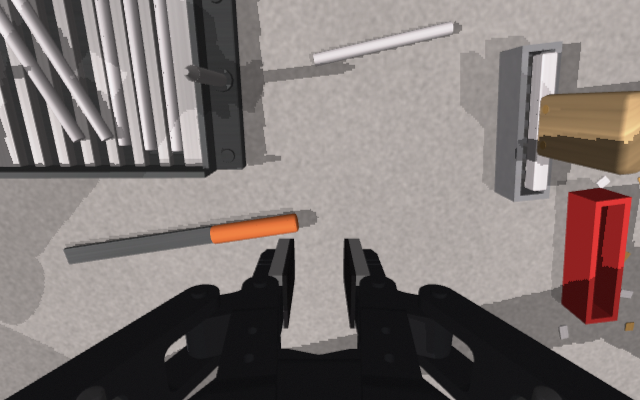

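```bash
python3 - <<'E'
from h import *
T=snap("wrist")
e=dict(T);e["origin"]=np.array([.57341,.012646,.34023])
for n,a,b in [("P1",(232,32),(304,177)),("P2",(266,31),(333,178)),("P3",(347,26),(343,178)),("B",(377,33),(371,183))]:
    for z in (.036,.025): print(n,z,tonest(on(e,*a,z)),tonest(on(e,*b,z)))
f=dict(T)
A=on(f,314,60,.006);B=on(f,454,28,.006);print(A,B,np.linalg.norm(A-B))
# groove centre refs
for y in (.078,.052,.026,0,-.026,-.052,-.078): print(y,proj(e,nest(-.05,y,.025)).round(0),proj(e,nest(.05,y,.025)).round(0))
E
```

```text
P1 0.036 [0.06633476 0.07284582] [-0.0576465   0.01409497]
P1 0.025 [0.06838332 0.07548625] [-0.06008072  0.01461115]
P2 0.036 [0.06709177 0.0443606 ] [-0.05859269 -0.01315713]
P2 0.025 [0.06916769 0.04597109] [-0.06106112 -0.0136263 ]
P3 0.036 [ 0.07086779 -0.02324572] [-0.05858753 -0.02255651]
P3 0.025 [ 0.07308025 -0.02407967] [-0.06105578 -0.02336553]
B 0.036 [ 0.06555725 -0.04846949] [-0.06340165 -0.04908046]
B 0.025 [ 0.0675777  -0.05021545] [-0.06604396 -0.05084851]
[ 0.56176709 -0.20601655  0.006     ] [ 0.57721071 -0.34787112  0.006     ] 0.1426927545995798
0.078 [[238. 167.]] [[231.  55.]]
0.052 [[265. 167.]] [[260.  55.]]
0.026 [[292. 167.]] [[290.  55.]]
0 [[319. 167.]] [[319.  55.]]
-0.026 [[346. 167.]] [[349.  55.]]
-0.052 [[373. 167.]] [[378.  55.]]
-0.078 [[400. 167.]] [[408.  55.]]
```

```bash
python3 - <<'E'
from h import *
pick([.5620,-.2063],[.0154,-.1419])
z=lambda a: ZG+a-.006
robot.movep(nest(-.06,.085,.22),down(PSI))
s=snap("wrist","g0")
print(robot.line_to(nest(-.06,.085,z(.0375)),.08,max_force=12),robot.current_force())
print(robot.line_to(nest(-.06,.078,z(.0375)),.03,max_force=15),robot.current_force())
print(robot.line_to(nest(-.06,.078,z(.0350)),.02,max_force=8),robot.current_force(),robot.current_eef_pos())
robot.grip(.27); robot.sleep(.3)
robot.line_to(nest(-.06,.078,.25),.15)
robot.movep(nest(-.06,0,.27),down(PSI))
s=snap("wrist","g1");print(robot.current_t(),list(s["origin"]))
E
```

```text
grip 0.08613332726746034 [ 0.5751653  -0.32572357  0.07970709] [-0.65999802  1.54335882  5.36872529]
False [ 0.34838234 -0.06298732 -1.09569659]
False [-0.16174225 -0.13968813 -1.16210834]
False [-0.13680802 -0.44538654  0.33663362] [0.51186028 0.09751858 0.10782573]
39.55 [np.float64(0.5734237872159428), np.float64(0.010933637352182128), np.float64(0.34004597460843716)]
```

View pics/g1.png

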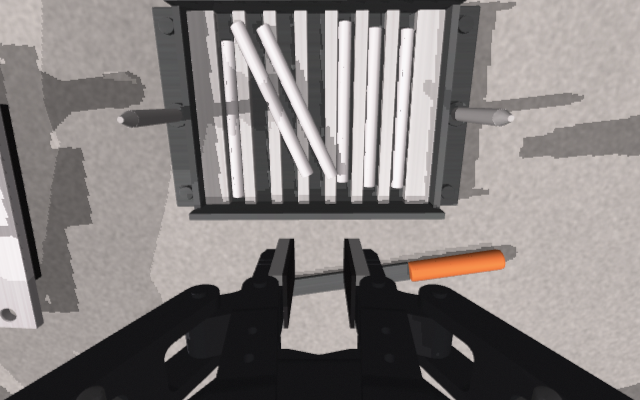

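```bash
python3 - <<'E'
from h import *
robot.grip(.6)
robot.movep((.42,-.41,.32),down(-np.pi/2-.1))
s=snap("wrist","r0");print(robot.current_t(),list(s["origin"]))
crop(s,"r0c",220,420,60,260,3)
E
```

```text
41.6 [np.float64(0.4900460925149814), np.float64(-0.41711470053812255), np.float64(0.39058207994739175)]
```

View pics/r0.png

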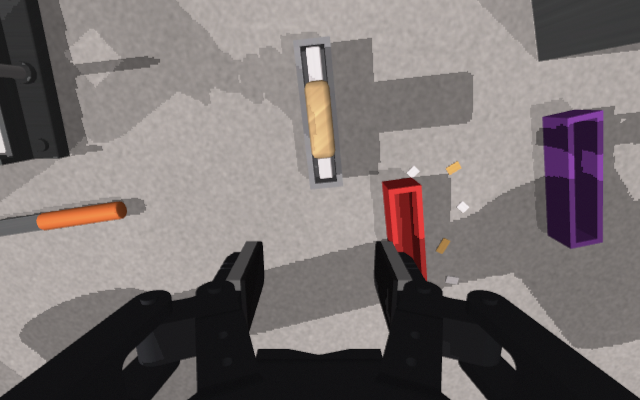

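View pics/r0c.png

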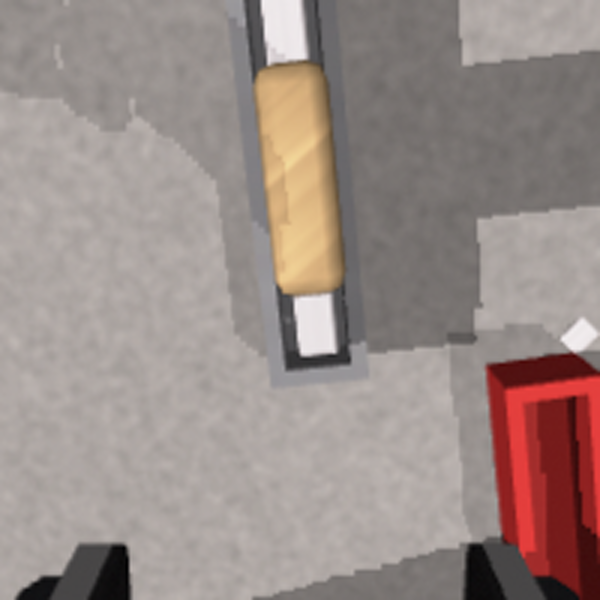

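```bash
python3 - <<'E'
from h import *
s=snap("wrist")
crop(s,"r1c",280,360,25,105,7)
A=on(s,317,81.3,.146);B=on(s,323.3,157.7,.146)
print("grip",A,B,(A+B)/2,np.linalg.norm(A-B),np.arctan2(*(A-B)[1::-1]))
for z in (.053,):
  A=on(s,314.5,46,z);B=on(s,325,178.5,z);print("head",(A+B)/2,np.linalg.norm(A-B),np.arctan2(*(A-B)[1::-1]))
A=on(s,313,42.5,.04);B=on(s,326.5,187.3,.04);print("stand",(A+B)/2,np.linalg.norm(A-B),np.arctan2(*(A-B)[1::-1]))
E
```

```text
grip [ 0.50466375 -0.41713083  0.146     ] [ 0.45080781 -0.41640223  0.146     ] [ 0.47773578 -0.41676653  0.146     ] 0.05386086341420437 -0.013527855738886612
head [ 0.47777652 -0.41690946  0.053     ] 0.12763600142622542 -0.01666042851281177
stand [ 0.47395556 -0.41669316  0.04      ] 0.14573969872097042 -0.002543792380979986
```

View pics/r1c.png

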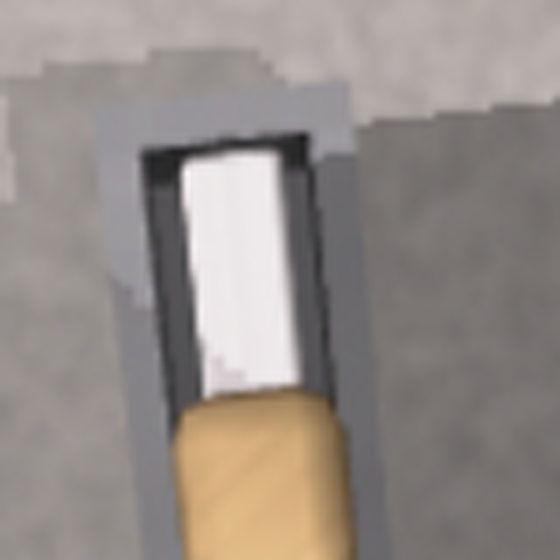

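```bash
python3 - <<'E'
from h import *
g=np.array([.4775,-.4168]); q=down(-np.pi/2-.013)
robot.movep(np.r_[g,.26],q); print(robot.line_to(np.r_[g,.175],.1,max_force=10))
robot.grip(0.,100); print(robot.current_grip_width(),robot.current_force(),robot.current_eef_pos(),robot.current_eef_rot())
print(robot.line_to(np.r_[g,.31],.1),robot.current_force())
robot.line_to(nest(0,-.030,.31),.2,rotation=down(PSI))
snap("wrist","k0");snap("side","k0s");print(robot.current_t(),robot.current_grip_width())
E
```

```text
False
0.19740284095532631 [0.00793069 1.46844573 4.4719043 ] [ 0.47764565 -0.41687756  0.17562396] [ 9.99978789e-01 -6.49713294e-03  3.35314991e-04  3.11944534e-04]
False [-0.55926347 -0.56213887 -1.08558819]
47.275 0.19862612866448176
```

View pics/k0.png

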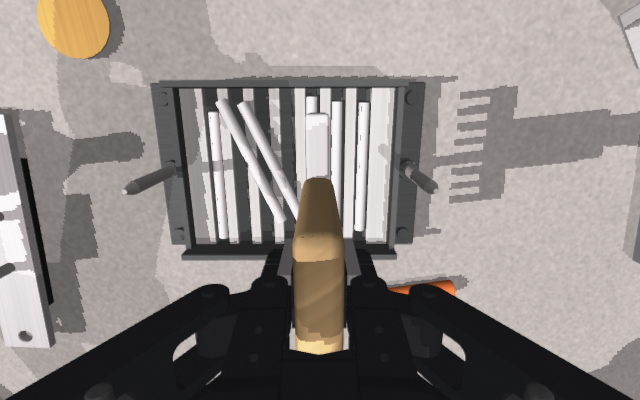

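View pics/k0s.png

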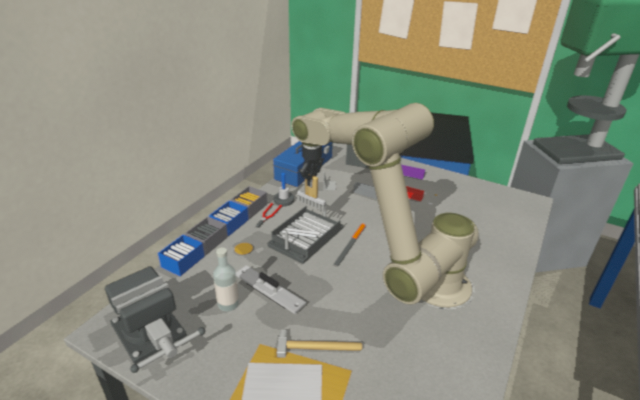

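The rake is held in line over the nest, with P1 and P2 askew at u≈220–300. Lowering it and sweeping toward +y.

```bash
python3 - <<'E'
from h import *
zt=lambda t: t+.1695
print(robot.line_to(nest(0,-.031,zt(.06)),.12,max_force=8))
print(robot.line_to(nest(0,-.031,zt(.0335)),.04,max_force=8),robot.current_force(),robot.current_eef_pos())
robot.sleep(.2)
y=-.031
while y<.03:
    y+=.01
    h=robot.line_to(nest(0,y,zt(.0335)),.025,max_force=25)
    print(round(y,3),h,robot.current_force().round(1))
    if h: break
snap("wrist","m0");print(robot.current_t())
E
```

```text
False
False [ 0.65534624 -0.17095619 -1.36783452] [ 0.56077843 -0.01706609  0.20318205]
-0.021 False [-0.1  0.4 -1.7]
-0.011 False [-0.  -0.  -0.7]
-0.001 False [ 0.5  0.7 -2.3]
0.009 False [-0.6  0.7 -2.4]
0.019 False [-1.2 -0.6 -1.2]
0.029 False [ 0.1  0.3 -1.6]
0.039 False [-0.7 -0.4 -1.9]
53.0083
```

View pics/m0.png

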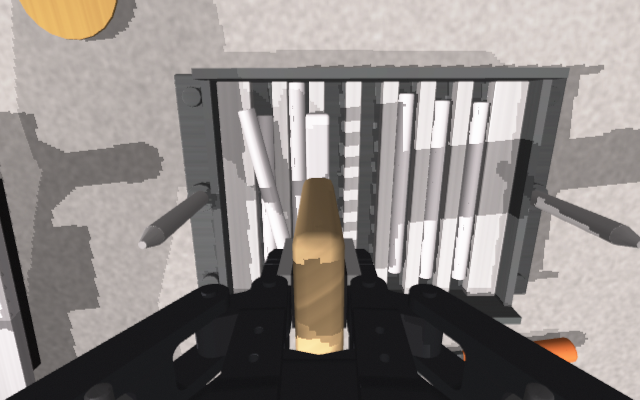

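```bash
python3 - <<'E'
from h import *
robot.line_to(nest(0,.039,.31),.12)
robot.line_to(nest(-.0,-.05,.31),.2)
s=snap("wrist","m1");print(robot.current_t(),list(s["origin"]))
crop(s,"m1c",100,420,60,280,2)
for y in (.078,.052,.026,0): print(y,proj(s,nest(-.05,y,.025)).round(0),proj(s,nest(.05,y,.025)).round(0))
E
```

```text
54.6917 [np.float64(0.6282092220914872), np.float64(-0.04358764070527688), np.float64(0.3803113671702296)]
0.078 [[206. 213.]] [[196. 122.]]
0.052 [[228. 213.]] [[221. 122.]]
0.026 [[251. 213.]] [[246. 122.]]
0 [[274. 213.]] [[271. 122.]]
```

View pics/m1c.png

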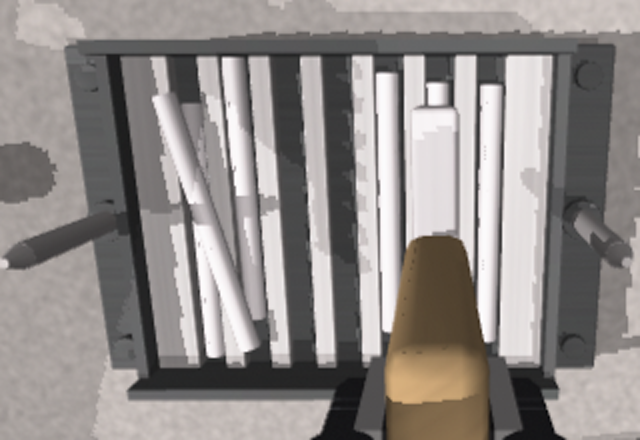

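```bash
python3 - <<'E'
from h import *
s=snap("wrist")
print([tonest(on(s,u,v,.038)).round(4) for u,v in [(182,108),(227,233)]])
zt=lambda t: t+.1695
robot.line_to(nest(0,.098,.31),.2)
print(robot.line_to(nest(0,.098,zt(.06)),.12,max_force=8))
h=robot.line_to(nest(0,.098,zt(.0340)),.03,max_force=8);print(h,robot.current_force(),robot.current_eef_pos())
if not h:
  y=.098
  while y>.045:
    y-=.006
    h=robot.line_to(nest(0,y,zt(.0340)),.025,max_force=25)
    print(round(y,3),h,robot.current_force().round(1))
    if h: break
snap("wrist","n0");print(robot.current_t())
E
```

```text
[array([0.0648, 0.0869]), array([-0.0692,  0.0521])]
False
False [-0.02533023  1.09436021 -2.17990481] [0.57374641 0.11130982 0.20370817]
0.092 False [ 0.7  0.4 -1.5]
0.086 False [-0.9  0.2 -2.8]
0.08 False [-0.3 -0.4 -2. ]
0.074 False [-0.7 -0.6 -2.2]
0.068 False [-0.  -0.1 -2.2]
0.062 False [ 0.1  0.  -2. ]
0.056 False [-0.6 -0.2 -2.5]
0.05 False [-0.3 -0.2 -1.6]
0.044 False [ 0.1 -1.  -2. ]
61.0417
```

View pics/n0.png

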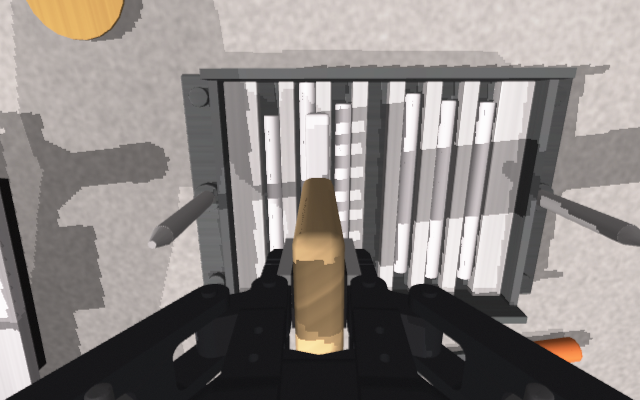

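```bash
python3 - <<'E'
from h import *
robot.line_to(nest(0,.044,.31),.12)
robot.line_to(nest(-.0,-.09,.31),.2)
s=snap("wrist","m2");print(robot.current_t())
crop(s,"m2c",60,380,60,280,2)
for y in (.078,.052,.026,0,-.026): print(y,((proj(s,[nest(-.05,y,.025),nest(.05,y,.025)])-[60,60])*2).round(0).tolist())
E
```

```text
62.95
0.078 [[221.0, 306.0], [197.0, 125.0]]
0.052 [[267.0, 306.0], [247.0, 125.0]]
0.026 [[313.0, 306.0], [296.0, 125.0]]
0 [[358.0, 306.0], [346.0, 125.0]]
-0.026 [[404.0, 306.0], [395.0, 125.0]]
```

View pics/m2c.png

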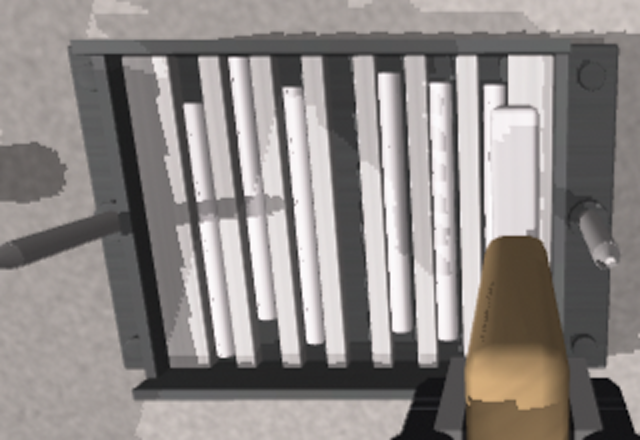

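All six rods now look seated in separate grooves, with only the centre groove empty. Next I return the rake.

```bash
python3 - <<'E'
from h import *
g=np.array([.4776,-.4168]); q=down(-np.pi/2-.013)
robot.line_to(np.r_[g,.31],.25,rotation=q)
print(robot.line_to(np.r_[g,.19],.1,max_force=8))
print(robot.line_to(np.r_[g,.1752],.04,max_force=6),robot.current_eef_pos(),robot.current_force())
robot.grip(.6); robot.line_to(np.r_[g,.32],.15)
robot.movep((.42,-.41,.32),down(-np.pi/2-.1)); s=snap("wrist","p0")
crop(s,"p0c",260,400,20,220,3)
robot.movep(nest(-.06,0,.30),down(PSI)); s=snap("wrist","p1"); print(robot.current_t())
crop(s,"p1c",140,500,20,280,2)
robot.movep((.45,.34,.32),down(-np.pi/2-.1)); s=snap("wrist","p2");print(robot.current_t(),list(s["origin"]))
E
```

```text
False
True [ 0.47744739 -0.41680165  0.17565822] [-0.5049209   0.58649095  4.52092355]
69.825
71.1083 [np.float64(0.5200283006220269), np.float64(0.33090409983766667), np.float64(0.39049129733572774)]
```

View pics/p0c.png

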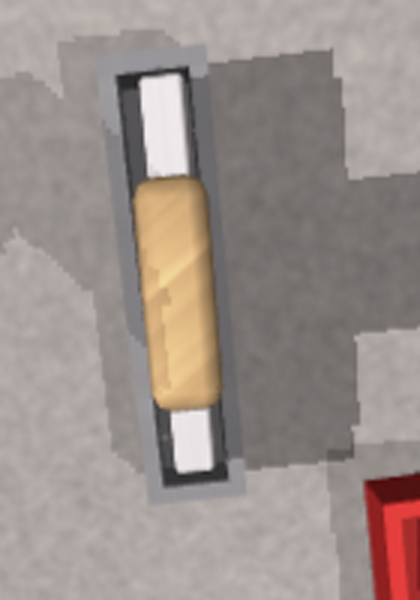

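View pics/p1c.png

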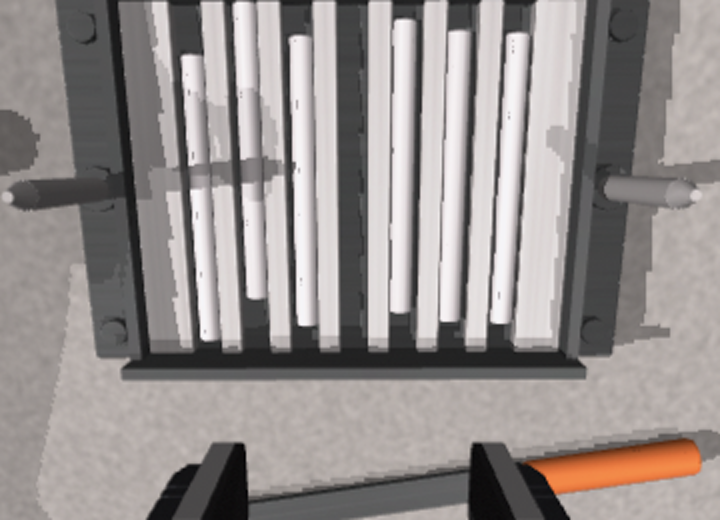

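View pics/p2.png

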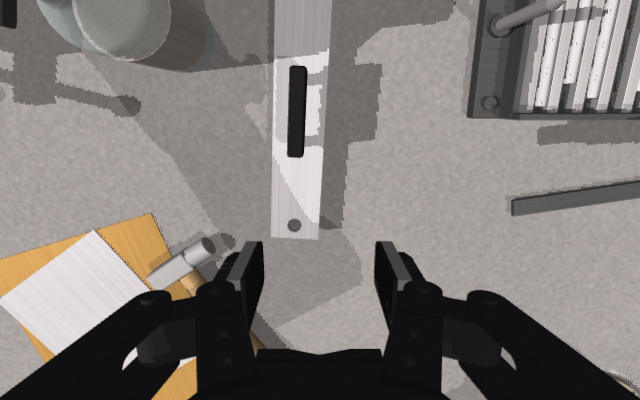

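```bash
python3 - <<'E'
from h import *
s=snap("wrist")
crop(s,"p2c",240,400,0,260,2.3)
H=on(s,294,225,.026);print("hole",H)
A=on(s,298,66.5,.072);B=on(s,295.5,156.5,.072);print("grip",A,B,(A+B)/2,np.linalg.norm(A-B),np.arctan2(*(A-B)[1::-1]))
E=[on(s,u,v,.026) for u,v in ((271,237),(319,240))];print(E)
E
```

```text
hole [0.38603941 0.37367932 0.026     ]
grip [0.55329863 0.34608338 0.072     ] [0.4728183  0.35817775 0.072     ] [0.51305847 0.35213057 0.072     ] 0.08138401625437978 -0.14916125882972556
[array([0.37378022, 0.40265792, 0.026     ]), array([0.36415296, 0.34644721, 0.026     ])]
```

```bash
python3 - <<'E'
from h import *
robot.movep((.40,.345,.32),down(-np.pi/2-.1)); s=snap("wrist","p3")
crop(s,"p3c",220,380,0,260,2.3)
E
```

```text
(no output)
```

View pics/p2c.png

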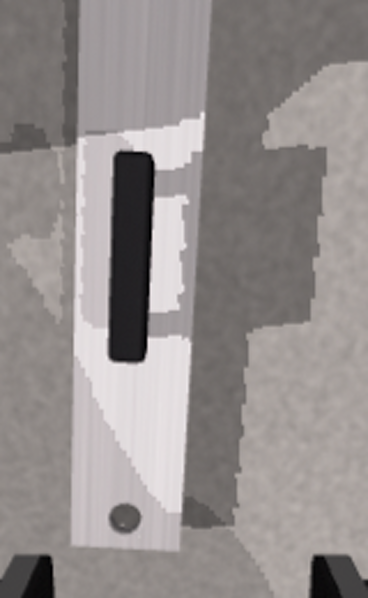

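View pics/p3c.png

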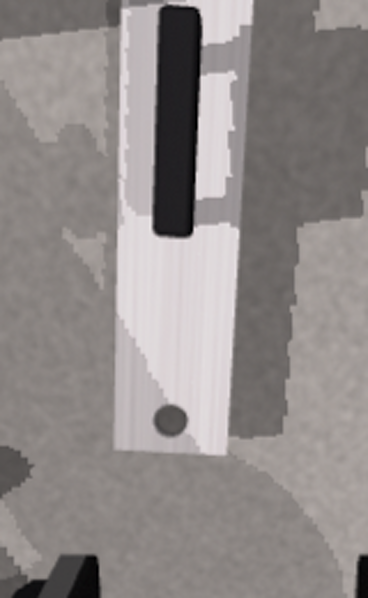

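```bash
python3 - <<'E'
from h import *
robot.movep(nest(-.06,0,.30),down(PSI)); s=snap("wrist","p4")
crop(s,"p4a",130,250,40,200,4); crop(s,"p4b",400,520,40,200,4)
g=cv2.cvtColor(s["pixels"],cv2.COLOR_RGB2GRAY)
for n,l,r in (("top",(143.5,119),(488.5,118)),):
    L=on(s,*l,.115);Rr=on(s,*r,.115);print(L,Rr,np.linalg.norm(L-Rr),(L+Rr)/2,np.arctan2(*(L-Rr)[1::-1])-np.pi/2, tonest(L),tonest(Rr))
# rods: bright runs along rows at x=-.03,0,.03
import pickle; pickle.dump(s,open("p4.pkl","wb"))
E
```

```text
[0.57526472 0.14497162 0.115     ] [ 0.54992625 -0.11319833  0.115     ] 0.2594104149264782 [0.56259549 0.01588664 0.115     ] -0.0978331292586554 [-0.00179319  0.13165948] [-0.00102356 -0.12774979]
```

View pics/p4a.png

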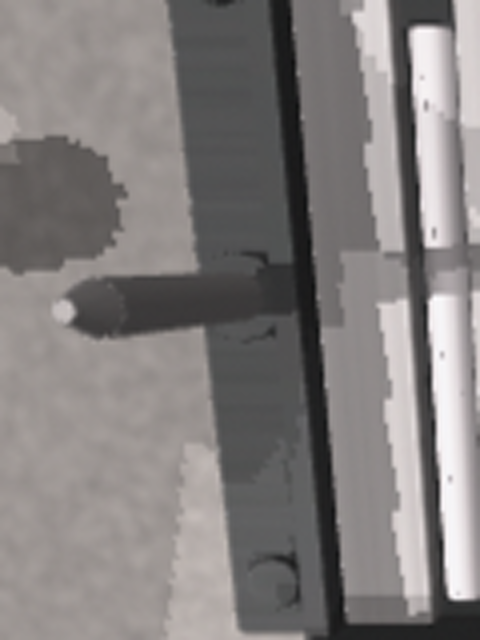

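View pics/p4b.png

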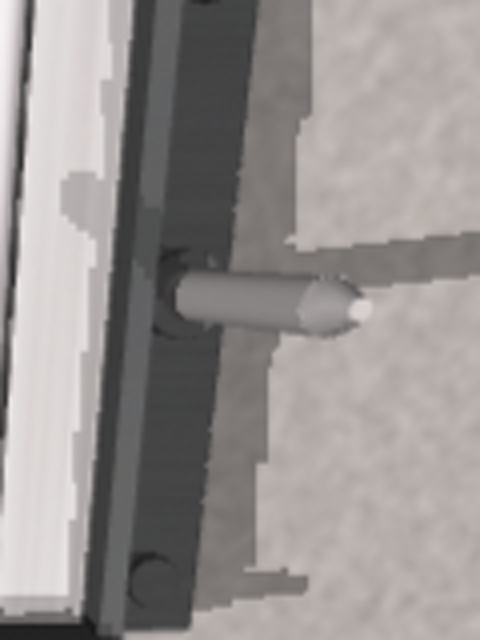

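Column tips read at (146,118) and (490,117), which puts the nest centre within about 0.5 mm of the estimate. Now picking up the bar.

```bash
python3 - <<'E'
from h import *
robot.grip(.5,120)
g=np.array([.5128,.3525]); q=down(-.153-np.pi/2)
robot.movep(np.r_[g,.20],q); print(robot.line_to(np.r_[g,.1155],.08,max_force=10),robot.current_eef_pos())
robot.grip(0.,120); print(robot.current_grip_width(),robot.current_force(),robot.current_moment())
robot.line_to(np.r_[g,.135],.05);robot.sleep(.3);print(robot.current_force(),robot.current_moment(),robot.current_grip_width())
robot.line_to(np.r_[g,.275],.12)
robot.line_to([.53,.15,.275],.2)
p=nest(0,.0,.275);robot.movep([*p],down(NY));robot.sleep(.3)
print(robot.current_t(),robot.current_force(),robot.current_moment(),robot.current_eef_pos())
snap("wrist","q0");s=snap("side");crop(s,"q0s",220,400,170,300,4);s=snap("top");crop(s,"q0t",200,360,140,260,5)
E
```

```text
False [0.51302977 0.35262861 0.11608025]
0.16373672223776006 [-0.37231358  0.69102316  4.25698861] [ 0.02057742  0.01878709 -0.00561104]
[-0.03883905 -0.04602143 -5.68879792] [-0.01554497  0.00243607  0.02213961] 0.16560365169409408
81.2667 [ 0.85185752 -0.012932   -5.05173105] [ 0.00314713 -0.02329282  0.02243274] [0.56378732 0.01392986 0.27499942]
```

View pics/q0.png

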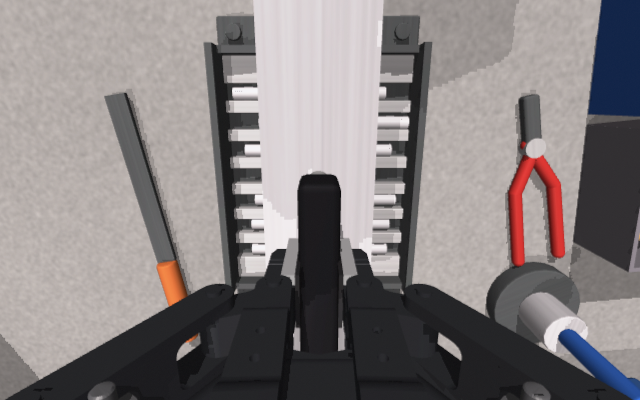

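View pics/q0s.png

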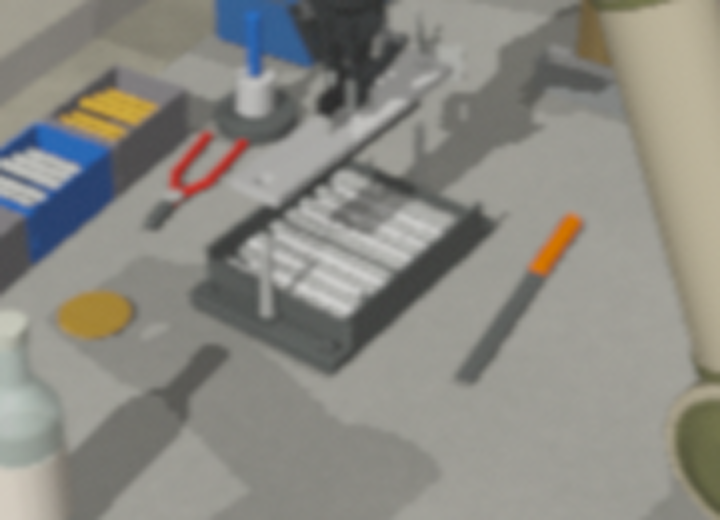

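View pics/q0t.png

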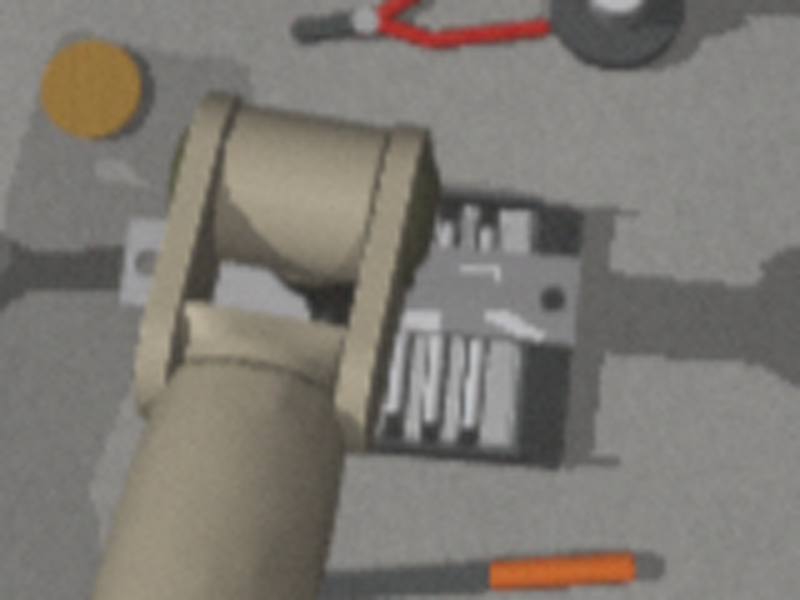

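```bash
python3 - <<'E'
from h import *
s=snap("top")
a=on(s,200+147/5,140+262/5,.186);b=on(s,200+552/5,140+298/5,.186)
print(a,b,(a+b)/2,np.linalg.norm(a-b),np.arctan2(*(a-b)[1::-1])-np.pi/2,robot.current_eef_pos())
print(tonest(a),tonest(b))
z=lambda t:t+.1152
f0=robot.current_force()
print(robot.line_to(nest(-.0003,.0002,z(.106)),.06,max_force=8))
robot.sleep(.2)
s=snap("top");crop(s,"s0t",200,360,140,260,5);s=snap("side");crop(s,"s0s",240,360,190,280,6);snap("wrist","s0");print(robot.current_t(),robot.current_force())
E
```

```text
[0.57735315 0.14384757 0.186     ] [ 0.55105797 -0.1137497   0.186     ] [0.56420556 0.01504894 0.186     ] 0.25893587964548526 -0.10172630579490782 [0.56379583 0.01381486 0.27502299]
[0.00039775 0.13075129] [ 0.00015789 -0.12818447]
False
82.8667 [-0.1800068   0.15240847 -5.43770544]
```

View pics/s0t.png

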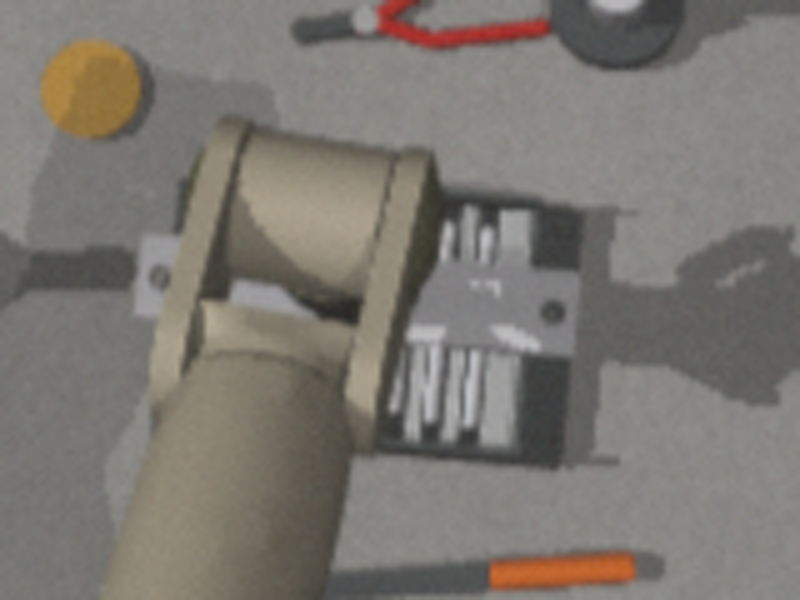

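View pics/s0s.png

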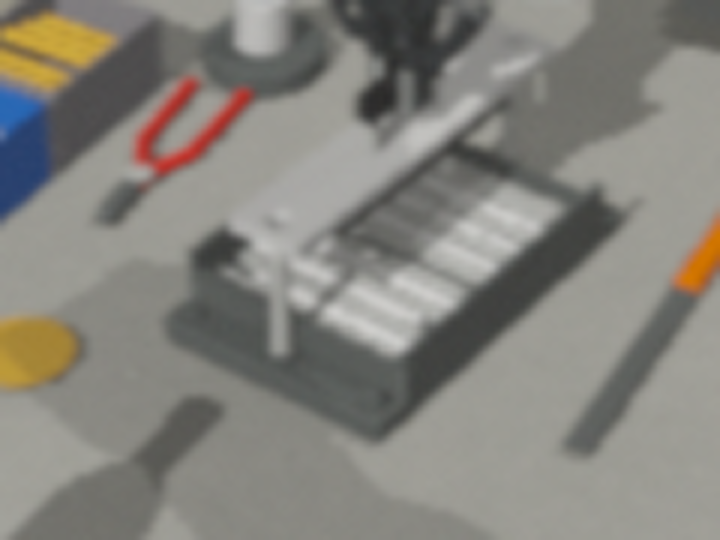

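The holes sit over both columns. Now lowering in steps and watching the force.

```bash
python3 - <<'E'
from h import *
z=lambda t:t+.1152
x,y=-.0003,.0002
for t in np.arange(.102,.0749,-.003):
    h=robot.line_to(nest(x,y,z(t)),.03,max_force=8)
    print(round(t,3),h,robot.current_force().round(1),robot.current_moment().round(2),robot.current_eef_pos()[2].round(4))
    if h: break
s=snap("top");crop(s,"s1t",200,360,140,260,5);s=snap("side");crop(s,"s1s",240,360,190,280,6)
E
```

```text
0.102 False [-0.1  0.4 -6.4] [-0.01 -0.06  0.  ] 0.2169
0.099 False [ 0.5 -0.2 -5.9] [ 0.01 -0.01 -0.03] 0.214
0.096 False [-0.5  0.5 -5.8] [-0.   -0.01 -0.04] 0.211
0.093 False [ 0.2 -0.1 -6.5] [ 0.05 -0.03  0.02] 0.208
0.09 False [-0.8  0.4 -5.2] [-0.    0.01  0.03] 0.205
0.087 False [ 0.9  1.1 -4.4] [-0.04 -0.07  0.02] 0.202
0.084 False [ 0.1 -0.4 -4.7] [ 0.01 -0.   -0.01] 0.199
0.081 False [-0.9 -0.2 -6. ] [ 0.01 -0.03  0.  ] 0.196
0.078 False [ 0.2  0.  -5.6] [0.03 0.02 0.02] 0.193
0.075 False [ 0.1 -0.2 -6.4] [ 0.05 -0.    0.02] 0.19
```

View pics/s1s.png

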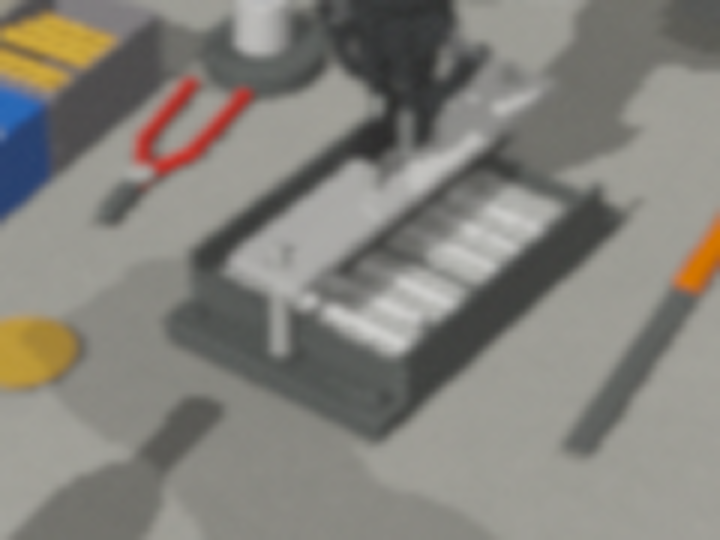

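Both columns entered with no side force. Lowering to the seat.

```bash
python3 - <<'E'
from h import *
z=lambda t:t+.1152
x,y=-.0003,.0002
print(robot.line_to(nest(x,y,z(.038)),.04,max_force=8),robot.current_force(),robot.current_eef_pos()[2]-.1152)
h=robot.line_to(nest(x,y,z(.029)),.012,max_force=7);print(h,robot.current_force(),robot.current_moment(),robot.current_eef_pos()[2]-.1152)
E
```

```text
False [-0.65737379 -1.00660878 -6.54428254] 0.03828958317275205
True [-1.05728783 -0.39216668  5.77246818] [0.06106511 0.04301888 0.04021212] 0.03172010354819596
```

```bash
python3 - <<'E'
from h import *
robot.grip(.5); robot.sleep(.3)
p=robot.current_eef_pos(); robot.line_to([p[0],p[1],.30],.1)
robot.line_to([.40,.0,.36],.2,rotation=down(PSI)); s=snap("wrist","u0")
s=snap("side");crop(s,"u0s",230,390,180,300,5)
robot.movep((.38,-.35,.35),down(-np.pi/2-.1)); snap("wrist","u1")
s=snap("top");crop(s,"u0t",200,440,120,270,3.3); print(robot.current_t())
E
```

```text
92.7417
```

View pics/u0.png

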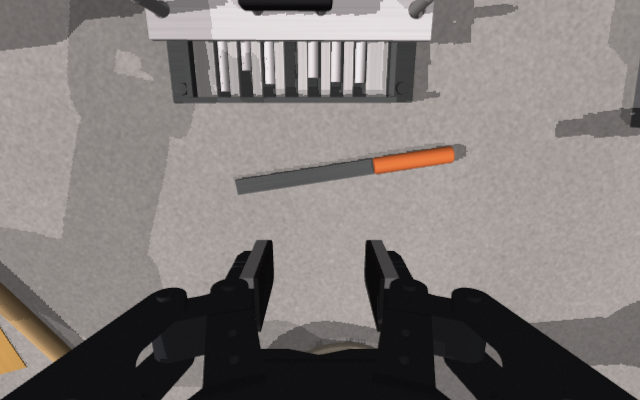

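View pics/u0s.png

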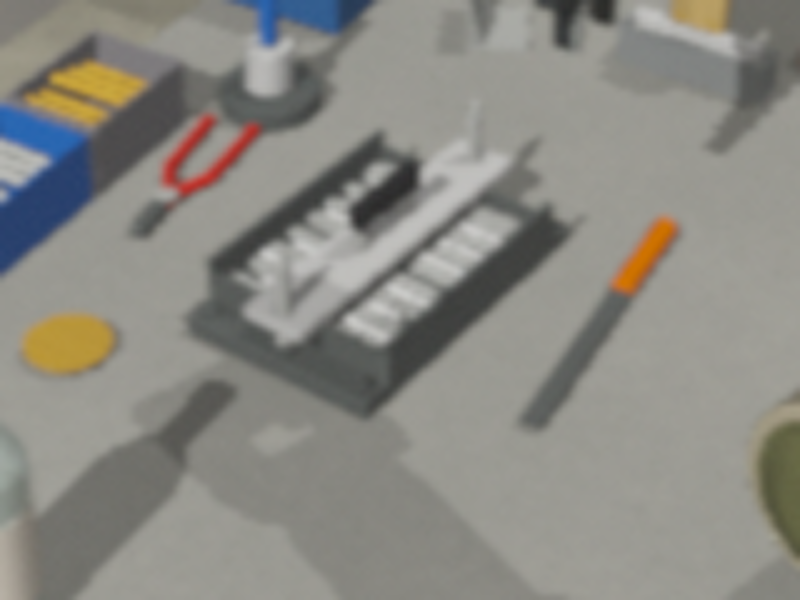

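View pics/u1.png

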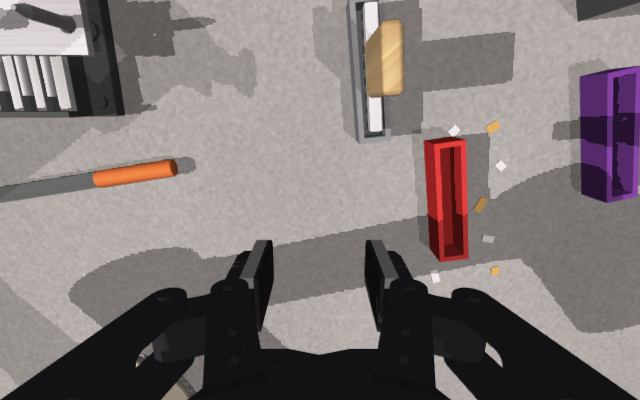

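View pics/u0t.png

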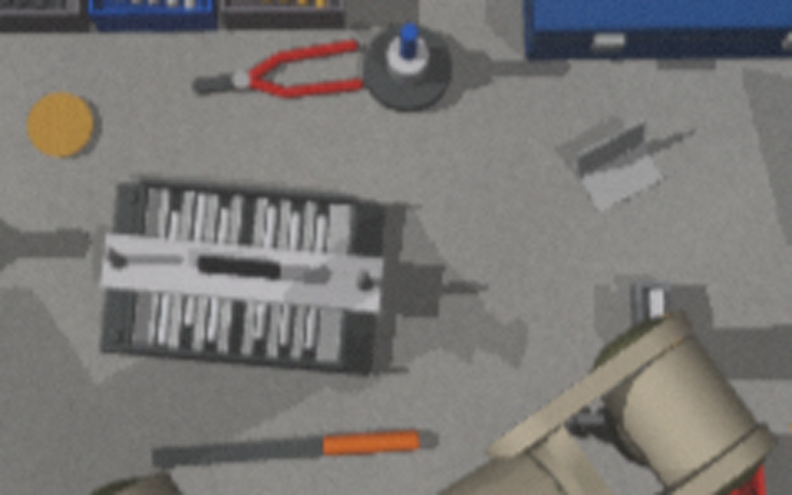

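The bar sits level with both columns through its holes, the rods are in their grooves, the rake is upright in its stand, and the bystanders look unmoved. Handing in.

```bash
python3 -c "
from h import *
print(robot.current_force(),robot.current_t()); print(robot.hand_in())"
```

```text
[-0.57822659  0.56722667 -0.19678183] 92.7417
the job is handed in; nothing more can be done
None
```

I finished the job and handed it in at about 93 s of the 210 s allowed; the simulator gave no verdict.

**What I did**
- **Loose rods:** Three were on the bench. I laid them into the −52, −78 and +78 mm grooves. Sliding the first one in also pushed one of the askew rods (pile3) into the −26 mm groove.
- **Raking:** The first sweep put pile2 in the +52 mm groove but left pile1 lying across two seated rods. A second sweep from the other side laid pile1 in the +26 mm groove.
- **Rake and bar:** I stood the rake back in its stand. I lowered the bar over both columns without letting go; it met no side force and touched down with the pad about 31.7 mm up. I released it only then.

**What the last checks showed**
- **Nest:** The last pictures show six rods in six separate grooves, with only the centre groove empty. The bar looks level, with both columns through its holes.
- **Rake and bystanders:** The rake looks upright in its stand. The other things look unmoved, judged by eye. The bottle was barely in view in the last pictures and I saw nothing amiss with it.
- **Force:** The tool felt almost no force (under 1 N) at hand-in.

**What disagreed**
- **Contact while placing:** Laying the first rod gave a 28 N upward contact, because the fingertips reach about 3 mm lower than I had assumed. I raised the grasp height, and the other two rods went in without contact.
- **Measurement offset:** In one early picture, two seated rods read about 2 mm off their groove centres, roughly the stated camera accuracy.

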